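# Unbolt the sample safe and push its hatch open

### The job

Open the sample safe so that the tube rack inside can be reached. With one fingertip push the spring catch's thumb plate down and keep it down while your other fingertip pushes the bolt's knob to the left, until the bolt is fully drawn; then let the plate go, so that the catch springs fully up again and locks the bolt back, and push the hatch all the way to the rear. Only push and press: leave every loose thing on and round the safe standing where it is.

Things in the scene. Friction and masses are not known exactly. Their poses are not given: they have to be found in the camera images.
- safe: white steel sample safe, 200 mm deep (x), 290 mm wide (y), fixed. Origin: centre of its underside; x to its rear, away from the robot, y to its left, z up. The bolt deck (left of y = +35 mm) is its top, 85 mm up. Fixed parts on it: a bolt guide at each end of the knob's travel, 17.8 mm above the deck. On the hatch, right of the bolt, a keeper 20 mm above the deck
- knob (a point): upright dark steel knob on the bolt, a cylinder of 14 mm diameter, 27 mm high. Point: centre of its foot, on the bolt's upper face, 15 mm above the deck; axes as the safe's. With the bolt home it stands at x = -12, y = +65, z = +100 mm in the safe's frame
- bolt (a joint): how far the bolt is drawn: 0 = home, in the hatch's keeper; 0.028 m = fully drawn, at its stop, the knob 28 mm further along the safe's +y (left). Friction about 1.5 N. At either end of the travel the catch's tongue blocks a lug on the bolt (2 mm of play): it passes only with the catch pressed more than 5.5 mm
- thumb_plate (a point): flat dark steel thumb plate of the catch, 28 mm (x) by 66 mm (y), 3 mm thick, level, on the robot's side of the bolt. Point: centre of its upper face, at x = -67, y = +70, z = +115 mm in the safe's frame when up; axes as the safe's. Pressed, it is 21 mm above the deck, still over the guides. It does not travel with the bolt: a fingertip slides along it
- catch (a joint): how far the thumb plate is pressed straight down: 0 = up, 0.009 m = at its stop. Spring force 3 N when up, 6.6 N at the stop. Let go, it springs fully up if the bolt is within 2 mm of either end of its travel
- lip (a point): centre of the front face of the hatch's finger lip, an upright aluminium edge 100 mm wide (y), 4 mm thick, 20 mm above the hatch's upper face. The point is 10.5 mm above that face, at x = -84, y = -60, z = +96 mm in the safe's frame when shut, and moves with the hatch. The hatch's front edge is 12 mm in front of it
- hatch (a joint): how far the aluminium hatch is pushed open: 0 = shut, 0.085 m = fully open, at its stop, 85 mm along the safe's +x (rear). Friction about 2.5 N; it stays where it is left and is locked while the bolt is home
- cover_glass_box: loose box of cover glasses, 26 x 26 x 12 mm, standing on the left rear of the safe's deck; leave it. Origin: centre of its underside
- petri_1: closed petri dish, 60 mm across, 15 mm high, on the worktop to the right of the safe; leave it. Origin: centre of its underside
- petri_3: open petri dish, 56 mm across, 14 mm high, on the worktop in front of the safe; leave it. Origin: centre of its underside
- marker_red: marker pen with a red cap, 138 mm long, lying in front of the safe; leave it. Origin: middle of its underside
- bottle_oil: small bottle, 26 mm across, 67 mm high, on the worktop left of the safe; leave it. Origin: centre of its underside
- timer: white kitchen-type timer, 62 x 62 x 20 mm, on the worktop right of the safe; leave it. Origin: centre of its underside
- forceps_1: steel forceps, 133 mm long, on the worktop in front of the safe; leave them. Origin: middle of their underside

How it is judged (in metres and radians):
On the way, in this order (a step that is already met when the one before it is completed fails the run):
1. thumb plate held down by the fingers while they push the knob away from home (contact force between the fingers and catch above 0.5 N and contact force between the fingers and bolt above 0.2 N and value of joint catch above 0.005 m and value of joint bolt between 0.004 and 0.024 m), for 0.03 s.
2. thumb plate still held down as the bolt reaches the end of its travel (contact force between the fingers and catch above 0.5 N and value of joint catch above 0.005 m and value of joint bolt above 0.0245 m), for 0.05 s.
3. bolt fully drawn, catch sprung up behind it, hatch not yet open (value of joint bolt above 0.025 m and value of joint catch below 0.0015 m and value of joint hatch below 0.02 m), for 0.2 s.
4. hatch being pushed to the rear by the fingers (value of joint hatch above 0.03 m and contact force between the fingers and hatch above 0.2 N), for 0.05 s.
At the end, for the whole second after the job is handed in: bolt drawn at least 25 of 28 mm, catch up again (within 1.5 mm), hatch open at least 79 of 85 mm (value of joint bolt above 0.025 m and value of joint catch below 0.0015 m and value of joint hatch above 0.079 m); the robot touches nothing.
It fails at once if a loose bystander is shifted by more than 20 mm, or lifted (distance of any of cover_glass_box, petri_1, petri_3, marker_red, bottle_oil, timer, forceps_1 from where it was at the start of the episode above 0.02 m or angle between bottle_oil's own z axis and vertical above 0.5 rad).
It also fails if it takes over 45 s, if anything falls off the work surface, if the arm or the gripper's body presses on something with over 40 N, if the wrist force passes 120 N, or if a joint passes its speed limit or range.

### The arm

A 6-joint arm with a two-finger parallel gripper is mounted at the origin on a cart in front of the work surface, level with it; the furniture and walls round the work are solid. World frame = base frame: x ahead of the robot, y to its left, z up, the work surface at z = 0. Lengths are in mm, angles in rad, forces in N, time in s.
With the tool pointing down it reaches from about 275 to 1000 mm from the base axis. Payload 8.4 kg.
Tool frame: the origin (TCP) lies on the centre line of the jaws, within the pads' length; the fingertips stand 25 mm ahead of it and the grasp point (between the pads) lies 6 mm ahead of it; z points along the fingers, y is the line along which they close (so a half turn about z gives the same grasp; the last joint's range is limited). The gripper opens to 85 mm and grips with 20 to 120 N. Pads are 22 mm wide; open, the fingers measure 114 mm over their backs; the gripper's body (76 mm by 85 mm) begins 54 mm behind the grasp point. The pads swing forward as they close: fully open they stand 13 mm farther back than shut.
Start: joints at [1.118, 0.353, 1.633, -0, 1.155, -0.002], TCP at [272.303, 562.565, 256.281] pointing down, gripper open.
Joint ranges: [-2.63, 2.63], [-0.92, 2.1], [0.06, 2.66], [-1.3, 4.44], [0, 2.69], [-3.02, 3.02]. Speed limits (rad/s): [2.22, 2.22, 2.79, 3.14, 3.14, 3.14].

### API

Orientations are given as [roll, pitch, yaw] about the fixed x, y, z axes, in that order (R = Rz(yaw) Ry(pitch) Rx(roll)).
In Python, from rig import r gives the robot as it stands.
- The arm moves only by the shell command python3 -m jog 'ROWS' [FORCE]. ROWS is JSON, a list of rows, each a list of 3 entries, a list of its own where there are three numbers: the turn, a rotation vector about the tool's x, y, z in rad, then the shift along the tool's x, y, z in m, then the opening, from -1 (shut) to 1 (fully open). In form: [[[rx, ry, rz], [x, y, z], gripper], ...]. A call has 1 to 12 rows; each row shifts and turns the commanded pose from where the row before left it, along the tool's axes as they then stand; what a row does not reach is not made up. A row lasts 1/10 s, in which the tool goes at most 50 mm and 8.59 degrees, less where a joint would pass 70% of its speed; a pose out of reach is approached as far as the arm can. A call with a gripper value outside its range is refused whole. The fingers move at their own pace and stop on an object; FORCE is the grip in N (left out, the last holds). Time passes only in rows, so rows that do not move let the fingers close. It gives the time, the measured TCP pose, the force, the opening and the grip force at its end, in the units of the state.
- r.sense(): the state, without advancing time (a new reading comes with each control period).
- r.grab_frame(name): name is "scene" or "side" or "wrist"; returns the picture (420x560x3 uint8, red, green, blue); there is no depth.
- r.camera_params(name): a dict with "fx", "fy", "cx", "cy" (pixels), "rvec" (rotation vector, rad) and "tvec" (3), from world to camera coordinates, as OpenCV has them; the wrist camera has in their place "hand_eye" (4x4, takes a point from camera to tool coordinates, whose origin is the TCP and whose axes are the flange's). Camera axes: x right, y down, z forward; pixel columns grow to the right and rows downward; lengths in mm; the calibration is good to about 2 mm. A picture is of the moment at which its call begins: read the wrist's pose just before it. camera_params takes no time and is no camera call.
- r.sign_off(): hands the job in; it is judged then, once.
The state is a dict: "clock": time; "qpos": joint angles; "qvel": joint speeds; "joint_efforts": joint torques, N m; "eef_pos": TCP position; "tcp_rot": TCP orientation; "contact_force": force on the tool from outside, world axes, zero at the start; "wrist_torque": the same for the moment, N m; "opening": opening from 0.0 (shut) to 1.0 (fully open); "grasp_force": force on a finger pad.
Only numpy, scipy, OpenCV 4.12 (cv2) and the standard library are available. Lean on these libraries where they do the work, as an engineer would, in place of code of your own. Each camera call takes 0.05 s, during which the arm holds its last target. There are 200 camera calls.

## Working session

There is one attempt and no reset: what is moved stays moved. The work goes in short steps, Python scripts to look and compute and a shell command to move; the robot and the scene stay as the last step left them, time stands still between calls to the robot, and variables do not carry over. Pictures are saved under pics/ and viewed, at most 10 in all, crops included, and the job is handed in when it is done.

```bash
mkdir -p pics; ls; python3 - <<'E'
from rig import r
import cv2
s=r.sense();print(s)
for n in("scene","side","wrist"):
    im=r.grab_frame(n);cv2.imwrite(f"pics/{n}0.png",im[:,:,::-1]);print(n,r.camera_params(n))
E
```

```text
pics
{'clock': 0.0, 'qpos': array([ 1.11755539e+00,  3.53648158e-01,  1.63413024e+00, -3.78574043e-08,
        1.15519352e+00, -2.41174299e-03]), 'qvel': array([ 0.00033948, -0.00168772,  0.0006606 , -0.00111043, -0.00055114,
       -0.00096757]), 'joint_efforts': array([-1.78270202e-03, -6.05251551e+01, -3.42074847e+01, -8.98556254e-05,
        9.31883493e-03,  4.70479335e-06]), 'eef_pos': array([272.13520582, 562.15759864, 255.56331533]), 'tcp_rot': array([-3.14021339e+00, -3.29181398e-06,  2.69076347e+00]), 'contact_force': array([0.08706728, 0.45879165, 0.19912012]), 'wrist_torque': array([ 0.00961129, -0.01585756, -0.01651148]), 'grasp_force': 0.0, 'opening': 1.0007325801201226}
scene {'fx': 394.0762409697635, 'fy': 394.0762409697635, 'cx': 284.3416695410117, 'cy': 208.74203530079785, 'rvec': array([ 0.89059551, -2.22852154,  1.36154443]), 'tvec': array([412.34064066, 247.33168013, 590.07613722])}
side {'fx': 427.4727028292112, 'fy': 427.4727028292112, 'cx': 274.19067483441637, 'cy': 208.78729926534018, 'rvec': array([ 1.89145961, -0.48068845,  0.29854861]), 'tvec': array([-467.84808498,  206.35038721,  622.35627634])}
wrist {'fx': 347.3528737632813, 'fy': 347.3528737632813, 'cx': 269.5289469991031, 'cy': 209.93893803808055, 'hand_eye': array([[ 9.45732718e-04, -9.48906862e-01, -3.15554865e-01,
         8.13789949e+01],
       [ 9.99999547e-01,  9.32729990e-04,  1.92227749e-04,
        -2.55009342e-01],
       [ 1.11921255e-04, -3.15554903e-01,  9.48907314e-01,
        -1.17569352e+02],
       [ 0.00000000e+00,  0.00000000e+00,  0.00000000e+00,
         1.00000000e+00]])}
```

View pics/scene0.png

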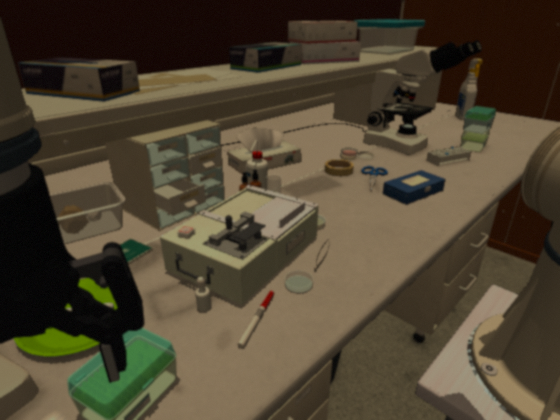

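View pics/side0.png

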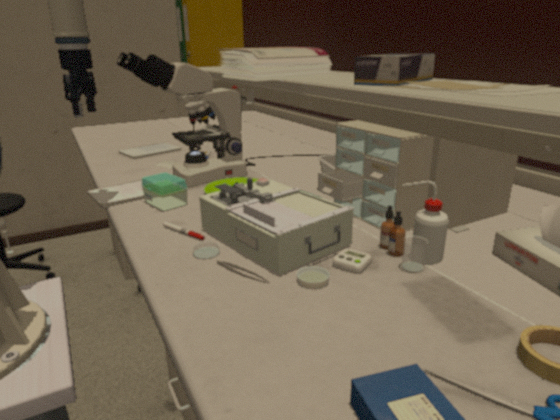

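The scene view shows the safe around (240,240), with the knob at about (229,220) and the lip near (290,213). In the side view the safe is around (275,220), with the knob near (249,188). Next I'll enlarge both.

```bash
python3 - <<'E'
import cv2,numpy as np
a=cv2.imread("pics/scene0.png")[175:305,155:335];b=cv2.imread("pics/side0.png")[165:275,190:360]
f=lambda x:np.clip(cv2.resize(x,(800,int(800*x.shape[0]/x.shape[1])),interpolation=cv2.INTER_CUBIC)*1.5,0,255)
cv2.imwrite("pics/c1.png",f(a));cv2.imwrite("pics/c2.png",f(b))
E
```

```text
[ WARN:0@0.107] global loadsave.cpp:1063 imwrite_ Unsupported depth image for selected encoder is fallbacked to CV_8U.
```

View pics/c1.png

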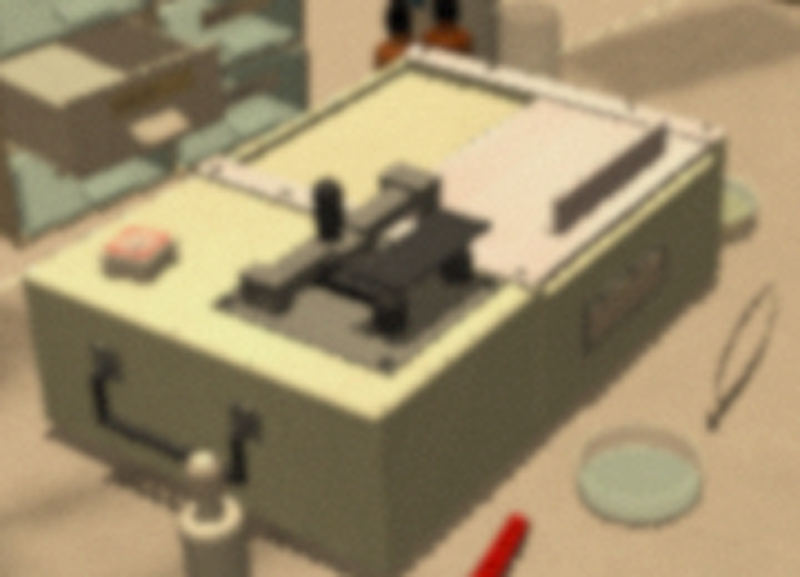

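View pics/c2.png

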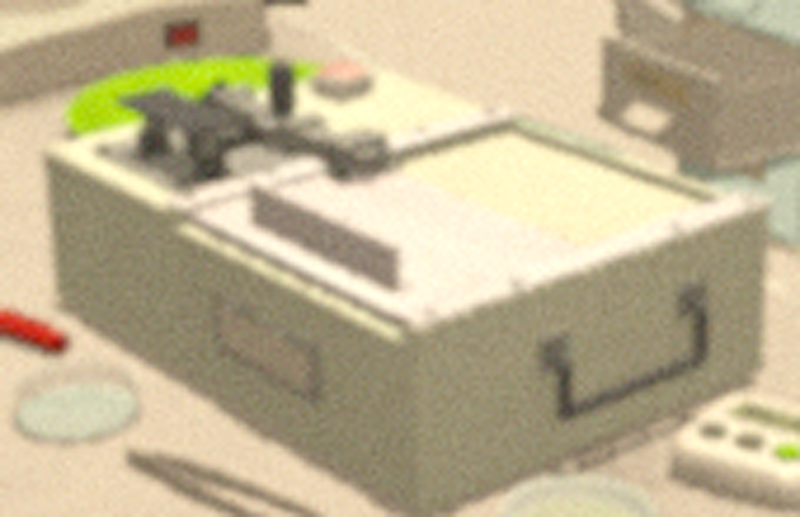

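The scene crop shows the knob top at (326,185), the front-left deck corner at (378,418), the rear-left one at (25,275), and the lip top from (555,200) to (665,127). The side crop shows the knob top at (280,68), the front-left deck corner at (50,150), and the lip top from (253,190) to (398,250). I'll use these points to solve for the safe's pose.

```bash
cat >h.py <<'E'
import numpy as np,cv2
from rig import r
from scipy.optimize import least_squares
from scipy.spatial.transform import Rotation as R
def proj(n,P):
    c=r.camera_params(n);K=np.array([[c['fx'],0,c['cx']],[0,c['fy'],c['cy']],[0,0,1]])
    return cv2.projectPoints(np.array(P,float),c['rvec'],c['tvec'],K,None)[0][:,0]
def S2W(p,P): return R.from_euler('z',p[2]).apply(np.array(P,float))+[p[0],p[1],0]
E
python3 - <<'E'
from h import *
M1=[(-12,65,127),(-100,145,85),(100,145,85),(-84,-10,105.5),(-84,-110,105.5),(-81,37,115)]
U1=np.array([(326,182),(378,418),(25,275),(555,200),(665,127),(490,225)])/(800/180)+[155,175]
M2=[(-12,65,127),(-100,145,85),(-84,-10,105.5),(-84,-110,105.5),(-100,145,0),(-100,-145,0)]
U2=np.array([(280,66),(50,150),(253,190),(398,250),(60,305),(415,515)])/(800/170)+[190,165]
f=lambda p:np.r_[proj("scene",S2W(p,M1))-U1,proj("side",S2W(p,M2))-U2].ravel()
s=least_squares(f,[500,200,0],x_scale=[100,100,1],loss='soft_l1');print(s.x,s.x[2]*57.3);print(s.fun.reshape(-1,2).round(1))
E
```

```text
[5.82235970e+02 1.07939777e+02 1.94594341e-01] 11.150255737855332
[[-0.3 -0.7]
 [-0.5 -0.7]
 [-1.9 -1.2]
 [ 0.5 -0.9]
 [ 0.2 -2.9]
 [ 0.5 -1.4]
 [-0.  -0.8]
 [-2.1 -0.9]
 [-1.1 -1.8]
 [-1.  -0.6]
 [-1.1  0.2]
 [ 1.7  3. ]]
```

```bash
python3 -m jog '[[[0,0,0.132],[0,0,0],1],[[0,0,0.132],[0,0,0],0],[[0,0,0.132],[0,0,0],0],[[0,0,0.132],[0,0,0],0],[[0,0,0.132],[0,0,0],0],[[0,0,0.132],[0,0,0],0],[[0,0,0.132],[0,0,0],0]]' 20
python3 -m jog '[[[0,0,0],[-0.020,0.008,0],0],[[0,0,0],[-0.042,0.016,0],0],[[0,0,0],[-0.042,0.016,0],0],[[0,0,0],[-0.042,0.016,0],0],[[0,0,0],[-0.042,0.016,0],0],[[0,0,0],[-0.042,0.016,0],0],[[0,0,0],[-0.042,0.016,0],0],[[0,0,0],[-0.042,0.016,0],0],[[0,0,0],[-0.042,0.016,0],0],[[0,0,0],[-0.042,0.016,0],0],[[0,0,0],[-0.042,0.016,0],0],[[0,0,0],[-0.020,0.008,0],0]]'
python3 -m jog '[[[0,0,0],[0,0,0],0],[[0,0,0],[0,0,0],0]]'
cat >>h.py <<'E'
def wproj(s,P):
    c=r.camera_params("wrist");K=np.array([[c['fx'],0,c['cx']],[0,c['fy'],c['cy']],[0,0,1]])
    T=np.eye(4);T[:3,:3]=R.from_euler('xyz',s['tcp_rot']).as_matrix();T[:3,3]=s['eef_pos']
    C=np.linalg.inv(T@c['hand_eye'])
    return cv2.projectPoints(np.array(P,float),cv2.Rodrigues(C[:3,:3])[0],C[:3,3],K,None)[0][:,0]
E
python3 - <<'E'
from h import *
import pickle
s=r.sense();im=r.grab_frame("wrist");pickle.dump(s,open("s1.pkl","wb"));print(s['eef_pos'],s['tcp_rot'],s['opening'],s['contact_force'])
im=np.clip(im[:,:,::-1]*1.4,0,255).astype(np.uint8);cv2.imwrite("pics/w1.png",cv2.resize(im,(800,600),interpolation=cv2.INTER_CUBIC))
E
```

```text
clock: 0.85
eef_pos: [272.2, 562.4, 256.0]
tcp_rot: [-3.141, 0.0, 1.761]
contact_force: [0.9, -0.7, -0.1]
opening: 0.499
grasp_force: 0.0
clock: 2.05
eef_pos: [535.9, 142.7, 256.2]
tcp_rot: [3.141, 0.001, 1.765]
contact_force: [-0.4, 0.5, -0.3]
opening: 0.499
grasp_force: 0.0
clock: 2.25
eef_pos: [534.2, 145.5, 256.0]
tcp_rot: [-3.141, -0.0, 1.765]
contact_force: [-0.3, 0.1, -0.4]
opening: 0.495
grasp_force: 0.0
[534.23556962 145.52419662 255.98946416] [-3.14077624e+00 -3.25565912e-04  1.76546622e+00] 0.4950294143682674 [-0.34467854  0.14777161 -0.39308525]
```

View pics/w1.png

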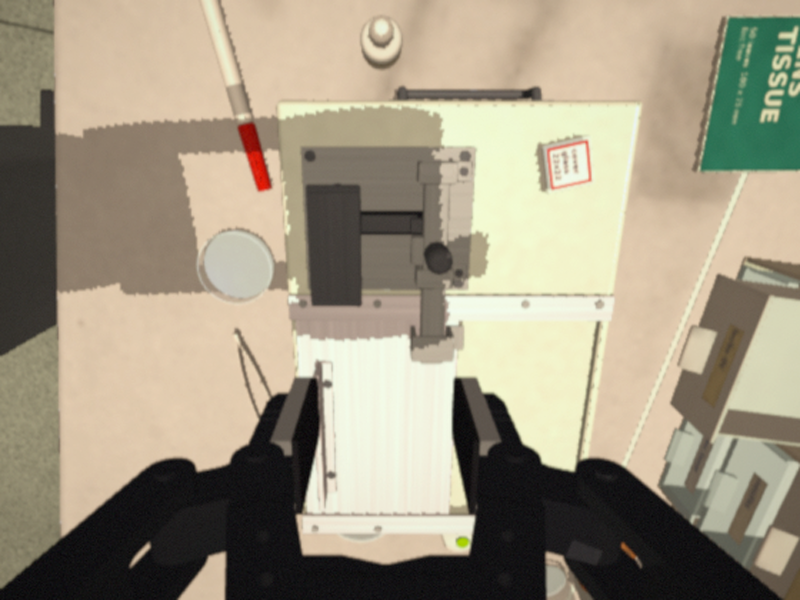

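The wrist view shows the thumb plate's corners at (305,185), (360,185), (360,304) and (307,304), the knob top near (437,257), the deck's left corners at (278,102) and (641,103), and the start of the lip at (318,362). The fingers are near the bottom and hide nothing I need.

```bash
python3 - <<'E'
from h import *
import pickle
s=pickle.load(open("s1.pkl","rb"))
M=[(-100,145,85),(100,145,85),(-81,103,115),(-53,103,115),(-53,37,115),(-81,37,115),(-12,65,127)]
U=np.array([(278,102),(641,103),(305,185),(360,185),(360,304),(307,304),(438,257)])*.7
f=lambda p:(wproj(s,S2W(p,M))-U).ravel()
q=least_squares(f,[582,108,.19],x_scale=[100,100,1]);p=q.x;print(p,q.fun.reshape(-1,2).round(1))
Rt=R.from_euler('xyz',s['tcp_rot']).as_matrix()
for n,a in dict(press=(-40,45,131),plate=(-67,70,115),knob=(-12,65,100),lip=(-84,-60,96)).items():
    w=S2W(p,[a])[0];print(n,w.round(1),(Rt.T@(w-s['eef_pos'])).round(1))
E
```

```text
[5.80802547e+02 1.07845508e+02 1.86358531e-01] [[-2.6 -2.7]
 [ 2.3 -0.8]
 [-0.7 -1.2]
 [-0.7 -0.9]
 [-0.1  1.5]
 [ 1.5  1.2]
 [ 0.4  4. ]]
press [533.2 144.7 131. ] [ -0.7  -1.1 125. ]
plate [502.  164.2 115. ] [ 24.5 -27.9 141. ]
knob [557.  169.5 100. ] [ 19.1  27.1 156. ]
lip [509.4  33.3  96. ] [-105.3  -46.   160. ]
```

```bash
python3 -m jog '[[[0,0,0],[-0.004,0,0.02],0.08],[[0,0,0],[0,0,0.04],0.08],[[0,0,0],[0,0,0.03],0.08],[[0,0,0],[0,0,0.012],0.08],[[0,0,0],[0,0,0],0.08],[[0,0,0],[0,0,0],0.08]]'
python3 - <<'E'
from h import *
print(r.sense()['contact_force'])
a=r.grab_frame("wrist")[:,:,::-1];b=r.grab_frame("side")[150:255,195:335,::-1]
f=lambda x:cv2.resize(np.clip(x*1.5,0,255).astype(np.uint8),(400,300),interpolation=cv2.INTER_CUBIC)
c=r.grab_frame("scene")[150:270,190:350,::-1]
cv2.imwrite("pics/w2.png",np.vstack([np.hstack([f(a),f(b)]),np.hstack([f(c),f(a[150:330,160:400])])]))
E
```

```text
clock: 2.9
eef_pos: [535.8, 142.5, 155.3]
tcp_rot: [3.141, -0.0, 1.768]
contact_force: [0.4, -0.4, -0.2]
opening: 0.539
grasp_force: 0.0
[ 0.39273201 -0.3870427  -0.16063871]
```

View pics/w2.png

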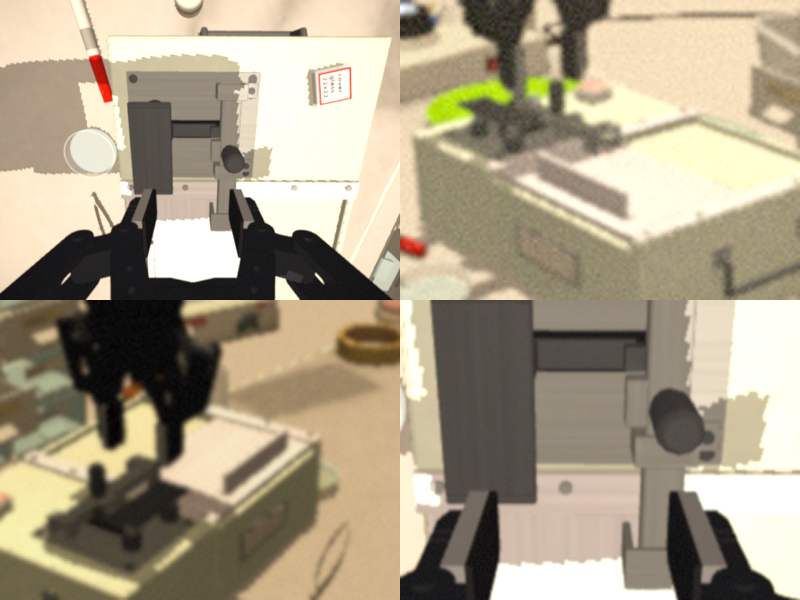

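The zoom (lower right) shows the left fingertip lined up with the plate in x and the right one lined up with the knob. I'll check the y clearance by casting rays.

```bash
python3 - <<'E'
from h import *
s=r.sense();c=r.camera_params("wrist")
T=np.eye(4);T[:3,:3]=R.from_euler('xyz',s['tcp_rot']).as_matrix();T[:3,3]=s['eef_pos'];H=T@c['hand_eye']
def cast(u,v,z):
    d=H[:3,:3]@[(u-c['cx'])/c['fx'],(v-c['cy'])/c['fy'],1];o=H[:3,3];w=o+d*(z-o[2])/d[2]
    return (T[:3,:3].T@(w-T[:3,3])).round(1)
g=lambda a,b:(160+a/1.6667,150+(b-300)/1.6667)
print(s['eef_pos'])
for n,a,b,z in [("plateR-front",443,500,115),("plateR-rear",536,503,115),("knobtop",688,434,127),("tipL in",497,492,130),("tipL out",467,492,130),("tipR in",670,492,130),("tipR out",700,492,130)]:
    print(n,cast(*g(a,b),z))
E
```

```text
[536.22839256 142.1889616  155.8590071 ]
plateR-front [-3.9 79.6 41.1]
plateR-rear [ -4.9 108.3  41.1]
knobtop [ 22.6 137.4  29.2]
tipL in [ 6.6 86.6 26.1]
tipL out [ 6.6 78.3 26.1]
tipR in [  6.6 134.4  26.2]
tipR out [  6.6 142.7  26.2]
```

```bash
python3 -m jog '[[[0,0,0],[0,0,0.009],0.08],[[0,0,0],[0,0,0.006],0.08],[[0,0,0],[0,0,0],0.08],[[0,0,0],[0,0,0],0.08]]'
python3 -m jog '[[[0,0,0],[0,0,0.003],0.08],[[0,0,0],[0,0,0.002],0.08],[[0,0,0],[0,0,0],0.08],[[0,0,0],[0,0,0],0.08]]'
```

```text
clock: 3.45
eef_pos: [535.1, 141.6, 139.0]
tcp_rot: [-3.141, 0.0, 1.767]
contact_force: [-0.6, 0.4, -0.1]
opening: 0.541
grasp_force: 0.0
clock: 3.85
eef_pos: [535.5, 141.8, 134.5]
tcp_rot: [3.141, -0.0, 1.767]
contact_force: [0.1, 0.5, 4.1]
opening: 0.541
grasp_force: 2.0
```

```bash
python3 -m jog '[[[0,0,0],[0,0,0.003],0.08],[[0,0,0],[0,0,0.002],0.08],[[0,0,0],[0,0,0],0.08],[[0,0,0],[0,0,0],0.08]]'
```

```text
clock: 4.25
eef_pos: [535.5, 141.8, 129.3]
tcp_rot: [3.141, -0.0, 1.767]
contact_force: [-0.8, -0.3, 5.1]
opening: 0.544
grasp_force: 3.0
```

```bash
python3 -m jog '[[[0,0,0],[0,0,0.001],0.08],[[0,0,0],[0,0,0],0.08],[[0,0,0],[0,0,0],0.08]]'
python3 -m jog '[[[0,0,0],[0,0,0.001],0.08],[[0,0,0],[0,0,0],0.08],[[0,0,0],[0,0,0],0.08]]'
```

```text
clock: 4.55
eef_pos: [535.5, 141.8, 128.5]
tcp_rot: [3.141, -0.0, 1.767]
contact_force: [-0.5, 0.1, 7.6]
opening: 0.542
grasp_force: 3.7
clock: 4.85
eef_pos: [535.5, 141.9, 128.3]
tcp_rot: [3.141, -0.0, 1.767]
contact_force: [-4.5, -0.6, 16.6]
opening: 0.538
grasp_force: 8.2
```

```bash
python3 -m jog '[[[0,0,0],[0,0,-0.001],0.08],[[0,0,0],[0.003,0,0],0.08],[[0,0,0],[0.003,0,0],0.08],[[0,0,0],[0.003,0,0],0.08],[[0,0,0],[0.003,0,0],0.08],[[0,0,0],[0,0,0],0.08],[[0,0,0],[0,0,0],0.08]]'
```

```text
clock: 5.55
eef_pos: [533.4, 153.0, 128.5]
tcp_rot: [3.141, 0.001, 1.767]
contact_force: [0.4, -3.2, 6.8]
opening: 0.541
grasp_force: 3.4
```

```bash
python3 -m jog '[[[0,0,0],[0.003,0,0],0.08],[[0,0,0],[0.003,0,0],0.08],[[0,0,0],[0.003,0,0],0.08],[[0,0,0],[0.003,0,0],0.08],[[0,0,0],[0.003,0,0],0.08],[[0,0,0],[0.003,0,0],0.08],[[0,0,0],[0,0,0],0.08]]'
python3 -m jog '[[[0,0,0],[0.002,0,0],0.08],[[0,0,0],[0.002,0,0],0.08],[[0,0,0],[0,0,0],0.08],[[0,0,0],[0,0,0],0.08]]'
```

```text
clock: 6.25
eef_pos: [529.9, 170.7, 128.5]
tcp_rot: [3.141, 0.001, 1.768]
contact_force: [0.3, -3.9, 6.8]
opening: 0.541
grasp_force: 3.2
clock: 6.65
eef_pos: [529.2, 174.4, 128.5]
tcp_rot: [3.141, 0.001, 1.767]
contact_force: [2.3, -4.8, 6.0]
opening: 0.54
grasp_force: 3.8
```

```bash
python3 -m jog '[[[0,0,0],[0.002,0,0],0.08],[[0,0,0],[0,0,0],0.08],[[0,0,0],[0,0,0],0.08]]'
python3 -m jog '[[[0,0,0],[0.001,0,0],0.08],[[0,0,0],[0,0,0],0.08],[[0,0,0],[0,0,0],0.08]]'
```

```text
clock: 6.95
eef_pos: [529.1, 174.8, 128.4]
tcp_rot: [3.141, 0.004, 1.767]
contact_force: [3.1, -15.3, 6.7]
opening: 0.54
grasp_force: 9.8
clock: 7.25
eef_pos: [529.0, 175.0, 128.4]
tcp_rot: [3.141, 0.005, 1.768]
contact_force: [5.0, -19.0, 7.0]
opening: 0.542
grasp_force: 11.7
```

```bash
python3 -m jog '[[[0,0,0],[-0.003,0,0],0.08],[[0,0,0],[0,0,-0.005],0.08],[[0,0,0],[0,0,-0.01],0.08],[[0,0,0],[0,0,-0.03],0.08],[[0,0,0],[0,0,-0.04],0.08],[[0,0,0],[0,0,-0.03],0],[[0,0,0],[0,0,0],-1],[[0,0,0],[0,0,0],-1]]'
python3 - <<'E'
from h import *
import pickle
s=r.sense();im=r.grab_frame("wrist");pickle.dump(s,open("s2.pkl","wb"))
b=r.grab_frame("side")[150:255,195:335,::-1];c=r.grab_frame("scene")[150:270,190:350,::-1]
f=lambda x:cv2.resize(np.clip(x*1.5,0,255).astype(np.uint8),(400,300),interpolation=cv2.INTER_CUBIC)
cv2.imwrite("pics/w3.png",np.vstack([np.hstack([f(im[:,:,::-1]),f(im[130:310,190:430,::-1])]),np.hstack([f(b),f(c)])]))
p=(581.5,107.9,.19)
w=S2W(p,[(-84,-60,96)])[0];print(s['eef_pos'],s['tcp_rot'],R.from_euler('xyz',s['tcp_rot']).as_matrix().T@(w-s['eef_pos']))
print(wproj(s,S2W(p,[(-12,65,127),(-12,93,127),(-81,37,115),(-81,37,106),(-84,-10,105.5),(-84,-110,105.5)])))
E
```

```text
clock: 8.05
eef_pos: [528.5, 175.4, 243.9]
tcp_rot: [3.141, -0.0, 1.767]
contact_force: [-0.2, -0.4, -0.0]
opening: 0.168
grasp_force: 0.0
[528.54272422 175.35136272 243.85820164] [ 3.14056029e+00 -3.11352437e-04  1.76708179e+00] [-136.00113922  -45.74253299  147.76872012]
[[307.27007862 229.00465289]
 [308.93325831 191.6985779 ]
 [216.02483827 256.11887322]
 [217.65191717 251.1909    ]
 [216.41274805 301.2525261 ]
 [220.77003307 393.18658397]]
```

View pics/w3.png

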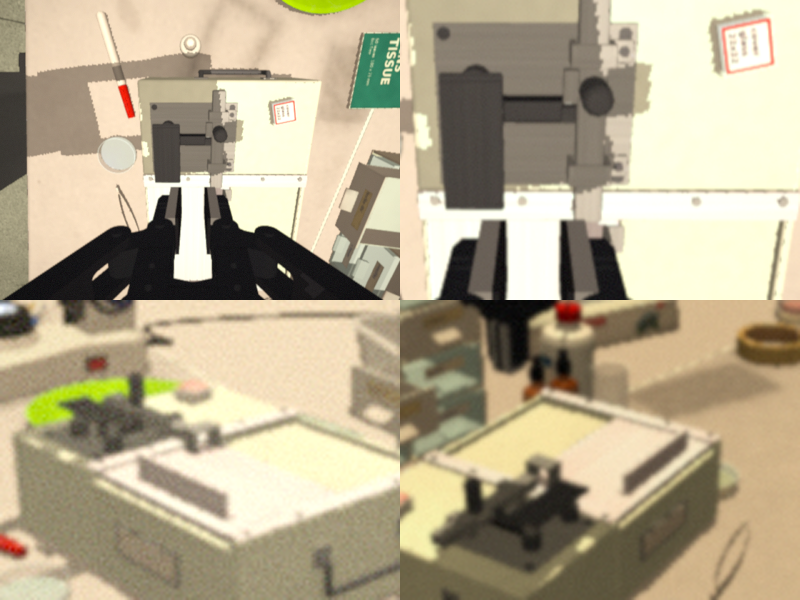

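The knob is now at zoom (597,95), which matches the fully drawn prediction. The plate's edge row matches the plate being up, and the hatch is still shut. Next I'll put the shut fingers in front of the lip.

```bash
python3 -m jog '[[[0,0,0],[-0.02,-0.01,0],-1],[[0,0,0],[-0.04,-0.02,0],-1],[[0,0,0],[-0.04,-0.02,0],-1],[[0,0,0],[-0.036,-0.023,0],-1],[[0,0,0],[0,0,0.02],-1],[[0,0,0],[0,0,0.04],-1],[[0,0,0],[0,0,0.03],-1],[[0,0,0],[0,0,0.015],-1],[[0,0,0],[0,0,0],-1],[[0,0,0],[0,0,0],-1]]'
python3 -m jog '[[[0,0,0],[0,0,0.008],-1],[[0,0,0],[0,0,0.007],-1],[[0,0,0],[0,0,0.004],-1],[[0,0,0],[0,0,0],-1],[[0,0,0],[0,0,0],-1]]'
```

```text
clock: 9.2
eef_pos: [483.2, 27.5, 137.8]
tcp_rot: [-3.14, -0.0, 1.767]
contact_force: [0.5, -0.2, 1.1]
opening: -0.006
grasp_force: 0.0
clock: 9.7
eef_pos: [483.6, 27.5, 119.3]
tcp_rot: [-3.142, 0.0, 1.767]
contact_force: [-0.4, -0.2, 0.3]
opening: -0.004
grasp_force: 0.0
```

```bash
python3 -m jog '[[[0,0,0],[0,0.005,0],-1],[[0,0,0],[0,0.005,0],-1],[[0,0,0],[0,0.005,0],-1],[[0,0,0],[0,0.005,0],-1],[[0,0,0],[0,0.005,0],-1],[[0,0,0],[0,0.005,0],-1],[[0,0,0],[0,0,0],-1]]'
```

```text
clock: 10.4
eef_pos: [513.9, 33.4, 119.3]
tcp_rot: [3.141, 0.0, 1.767]
contact_force: [0.8, 0.8, 1.0]
opening: 0.005
grasp_force: 0.0
```

```bash
python3 - <<'E'
from h import *
b=r.grab_frame("side")[150:280,195:365,::-1];c=r.grab_frame("scene")[150:270,190:350,::-1]
f=lambda x:cv2.resize(np.clip(x*1.5,0,255).astype(np.uint8),(400,300),interpolation=cv2.INTER_CUBIC)
cv2.imwrite("pics/w4.png",np.hstack([f(b),f(c)]))
E
```

```text
(no output)
```

View pics/w4.png

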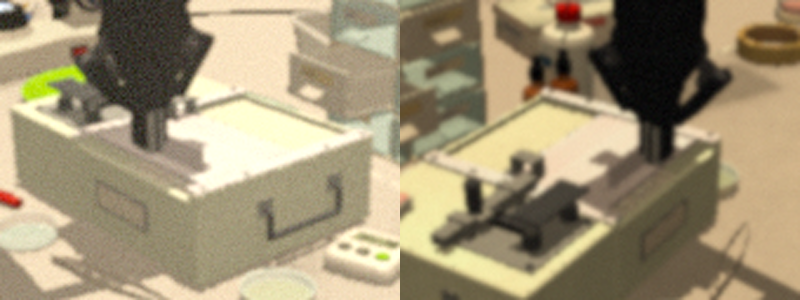

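The gripper's shadow makes it unclear whether the lip is in front of the fingers, so I'll zoom in before pushing further.

```bash
python3 - <<'E'
from h import *
print(r.sense()['contact_force'])
p=(581.5,107.9,.19)
P=S2W(p,[(-84,-10,105.5),(-84,-110,105.5),(-96,-10,85.5),(-96,-110,85.5)]);Q=S2W(p,[(-72,-10,105.5),(-72,-110,105.5)])
for n in("side","scene"):
    print(n,proj(n,P).round().tolist(),proj(n,Q).round().tolist())
b=r.grab_frame("side")[180:240,220:300,::-1];c=r.grab_frame("scene")[180:240,260:340,::-1]
f=lambda x:cv2.resize(np.clip(x*2.2,0,255).astype(np.uint8),(400,300),interpolation=cv2.INTER_CUBIC)
w=r.grab_frame("wrist")[220:420,120:390,::-1]
cv2.imwrite("pics/w5.png",np.vstack([np.hstack([f(b),f(c)]),np.hstack([f(w/1.5),f(w)])]))
E
```

```text
[-0.0100766   0.57824118 -1.01438305]
side [[242.0, 204.0], [273.0, 218.0], [238.0, 214.0], [268.0, 229.0]] [[247.0, 202.0], [278.0, 216.0]]
scene [[281.0, 219.0], [305.0, 201.0], [286.0, 229.0], [310.0, 210.0]] [[276.0, 218.0], [301.0, 200.0]]
```

View pics/w5.png

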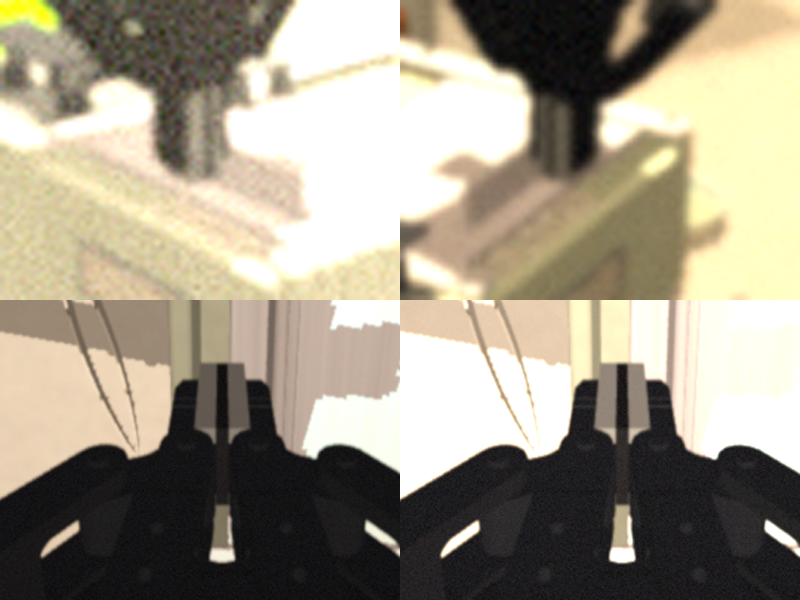

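```bash
python3 - <<'E'
from h import *
s=r.sense();c=r.camera_params("wrist");p=(581.5,107.9,.19)
T=np.eye(4);T[:3,:3]=R.from_euler('xyz',s['tcp_rot']).as_matrix();T[:3,3]=s['eef_pos'];H=T@c['hand_eye']
def cast(n,a,b,z):
    u=120+a*.675;v=220+(b-300)*2/3
    d=H[:3,:3]@[(u-c['cx'])/c['fx'],(v-c['cy'])/c['fy'],1];o=H[:3,3];w=o+d*(z-o[2])/d[2]
    print(n,(T[:3,:3].T@(w-T[:3,3])).round(1),R.from_euler('z',-p[2]).apply(w-[p[0],p[1],0]).round(1))
for n,a,b,z in [("rim front",168,320,85),("rim/dark",192,320,85),("dark end",200,320,85),("hatch edge",230,320,85.5),("line a",264,340,105.5),("line b",278,340,105.5),("line c",290,340,85.5),("tipL",198,362,94),("tipR",247,362,94)]: cast(n,a,b,z)
E
```

```text
rim front [ 18.9 -17.3  34.3] [-98.6 -41.5  85. ]
rim/dark [19.  -9.6 34.3] [-91.  -41.4  85. ]
dark end [19.  -7.1 34.3] [-88.4 -41.4  85. ]
hatch edge [19.2  2.4 33.8] [-78.9 -41.1  85.5]
line a [21.4 11.6 13.8] [-69.8 -38.8 105.5]
line b [21.4 15.5 13.8] [-65.9 -38.8 105.5]
line c [12.3 21.8 33.8] [-59.5 -47.8  85.5]
tipL [ 8.9 -7.5 25.3] [-88.8 -51.5  94. ]
tipR [ 8.9  7.6 25.3] [-73.7 -51.4  94. ]
```

Lip front is at about x = -70, against -84 when shut, so the hatch is already about 15 mm open and moving. I'll keep pushing.

```bash
python3 -m jog '[[[0,0,0],[0,0.005,0],-1],[[0,0,0],[0,0.005,0],-1],[[0,0,0],[0,0.005,0],-1],[[0,0,0],[0,0.005,0],-1],[[0,0,0],[0,0.005,0],-1],[[0,0,0],[0,0.005,0],-1],[[0,0,0],[0,0.005,0],-1],[[0,0,0],[0,0.005,0],-1],[[0,0,0],[0,0.005,0],-1],[[0,0,0],[0,0.005,0],-1],[[0,0,0],[0,0.005,0],-1],[[0,0,0],[0,0.005,0],-1]]'
python3 -m jog '[[[0,0,0],[0,0.003,0],-1],[[0,0,0],[0,0.003,0],-1],[[0,0,0],[0,0,0],-1]]'
```

```text
clock: 11.85
eef_pos: [572.2, 45.0, 119.2]
tcp_rot: [-3.141, 0.0, 1.767]
contact_force: [-2.6, -1.4, 0.0]
opening: -0.001
grasp_force: 1.4
clock: 12.15
eef_pos: [578.4, 46.3, 119.4]
tcp_rot: [3.141, 0.0, 1.767]
contact_force: [-0.5, -0.3, -0.5]
opening: -0.004
grasp_force: 0.2
```

```bash
python3 -m jog '[[[0,0,0],[0,0.002,0],-1],[[0,0,0],[0,0.002,0],-1],[[0,0,0],[0,0,0],-1]]'
python3 -m jog '[[[0,0,0],[0,0.002,0],-1],[[0,0,0],[0,0.001,0],-1],[[0,0,0],[0,0,0],-1]]'
```

```text
clock: 12.45
eef_pos: [581.5, 46.9, 119.3]
tcp_rot: [-3.141, -0.0, 1.767]
contact_force: [-3.0, 0.1, 0.9]
opening: 0.001
grasp_force: 1.8
clock: 12.75
eef_pos: [581.9, 47.0, 119.0]
tcp_rot: [-3.136, -0.0, 1.767]
contact_force: [-12.3, -4.3, 8.7]
opening: -0.002
grasp_force: 6.7
```

```bash
python3 -m jog '[[[0,0,0],[0,-0.005,0],-1],[[0,0,0],[0,-0.01,0],-1],[[0,0,0],[0,0,-0.01],-1],[[0,0,0],[0,0,-0.03],-1],[[0,0,0],[0,0,-0.04],-1],[[0,0,0],[0,0,-0.04],-1],[[0,0,0],[0,-0.02,-0.02],-1],[[0,0,0],[0,-0.03,0],-1],[[0,0,0],[0,-0.03,0],-1],[[0,0,0],[0,0,0],-1],[[0,0,0],[0,0,0],-1]]'
python3 - <<'E'
from h import *
p=(581.5,107.9,.19)
P=S2W(p,[(1,-10,105.5),(1,-110,105.5),(-12,93,127)])
q={}
for n in("side","scene"): q[n]=proj(n,P);print(n,q[n].round().tolist())
f=lambda n,x,y:cv2.resize(np.clip(r.grab_frame(n)[y:y+105,x:x+140,::-1]*1.6,0,255).astype(np.uint8),(400,300),interpolation=cv2.INTER_CUBIC)
cv2.imwrite("pics/w6.png",np.hstack([f("side",200,160),f("scene",185,175)]))
E
```

```text
clock: 13.85
eef_pos: [491.9, 29.1, 260.5]
tcp_rot: [3.139, 0.0, 1.767]
contact_force: [0.5, 0.2, 0.8]
opening: -0.002
grasp_force: 0.0
side [[275.0, 194.0], [307.0, 207.0], [242.0, 176.0]]
scene [[247.0, 209.0], [273.0, 192.0], [219.0, 221.0]]
```

View pics/w6.png

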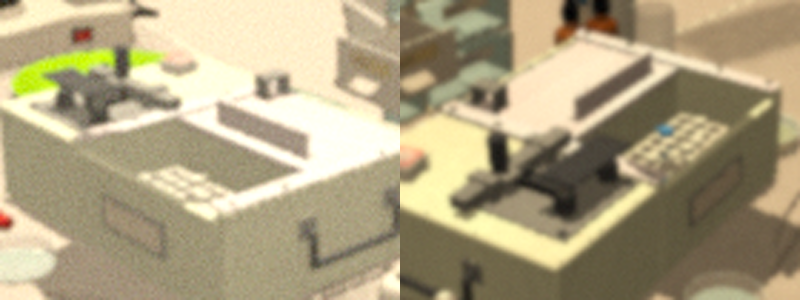

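The side view shows the lip top running from about (277,196) to (307,207), which matches the fully open prediction. The rack is exposed and the bolt is drawn, with the plate up.

```bash
python3 -c "
from rig import r
print(r.sign_off())"
```

```text
the job is handed in; nothing more can be done
None
```

The job is handed in: by the last camera views the bolt is fully drawn, the catch is up and the hatch is open to its stop with the tube rack exposed, but sign-off returned no verdict.

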